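# Slide the rivet tin up onto its narrow sloping stand until the catch clicks

## Task

Put the flat rivet tin away on its sloping stand: push it squarely up the narrow slick runner until you feel the sprung catch pop up behind it, then let go, so that the tin stays up there by itself, lying flat, straight and centred on the runner. Do not ram the tin hard into the stand or its stop, do not tip it over, and leave the other things on the bench where they are.

Things in the scene. Friction and masses are not known exactly. Their poses are not given: they have to be found in the camera images.
- tin: Flat closed rivet tin with a plain lid, loose on the bench, 110 (x) by 100 (y) by 28 mm high, 0.4 to 0.65 kg, square sides. Too wide to grasp. Origin: centre of its underside, z up. At the start it lies before the foot of the runner, up to 50 mm beside its line, its x within 20 degrees of uphill. Any side may be pushed; friction on the bench about 0.6.
- deck: The stand's fixed white runner: flat strip 40 mm wide, 305 mm long, no side walls, rising at 18 degrees straight from the bench: a tin pushed along the bench rides up onto it and overhangs it by 30 mm each side. Slick (friction 0.11): a tin let go slides down unless caught. Origin: middle of its low end, at bench level; x uphill along the slope, y across, z square out of the surface.
- stand: Base of the stand: same origin as the runner, x level uphill, z up. A steel carriage is clamped on the runner at a place not given, to be felt or seen. On it the catch: a brass wedge 34 mm wide, 7 mm high, ramp downhill, upright stopping face uphill, 84 to 149 mm up the runner. The tin presses it flush (about 1.5 N) in passing; it pops up behind the tin's rear edge.
- deck_top (a point): Upper end of the runner (axes of the runner). 113 mm uphill of the catch's face is a rubber bumper 34 mm wide, 22 mm high, sprung: 1 N, rising 0.5 N/mm over 10 mm, then rigid. The caught tin has 3 mm to spare; pushed on, it presses the bumper; let go, it settles back on the catch, its origin 139 to 204 mm up the runner. A clamp knob reaches 35 mm left of the midline, below the surface.
- cork_dish: Bystander: loose round cork dish of rivets, 116 mm across, 24 mm high. Origin: centre of its underside.
- lid_tray: Bystander: loose round metal lid with rivets, 110 mm across, 16 mm high. Origin: centre of its underside.
- mallet: Bystander: loose hammer-shaped mallet lying on the bench, 260 mm long along its x. Origin near its middle, at bench level.
- punch_block: Bystander: loose orange block with rows of square steel punches, 50 x 130 mm, 71 mm high. Origin: centre of its underside.
Not all that is in view belongs to the job. What is shaped like the tin but green, pink or red is not meant.

How it is judged:
By the outcome, as a careful person would: the job done as asked, in the order asked, and still so for the second after the job is handed in, with the robot touching nothing.
It also fails if it takes over 67 s, if anything falls off the work surface, if the arm or the gripper's body presses on something with over 40 N, if the wrist force passes 120 N, or if a joint passes its speed limit or range.

## Robot

A 6-joint arm with a two-finger parallel gripper is mounted at the origin on the work surface. World frame = base frame: x ahead of the robot, y to its left, z up, the work surface at z = 0. Lengths are in m, angles in rad, forces in N, time in s.
With the tool pointing down it reaches from about 0.375 to 0.9 m from the base axis. Payload 3.1 kg.
Tool frame: the origin (TCP) lies between the finger pads; the fingertips stand 17 mm ahead of it and the grasp point (between the pads) lies 2 mm behind it (robot.nose_length is the distance from the TCP to the fingertips, in m); z points along the fingers, y is the line along which they close (so a half turn about z gives the same grasp; the last joint's range is limited). The gripper opens to 87 mm and grips with 3 to 60 N. Pads are 19 mm wide; open, the fingers measure 117 mm over their backs; the gripper's body (75 mm by 190 mm) begins 51 mm behind the grasp point.
Start: joints at [1.05, 0.527, 1.433, -0, 1.181, -0.178], TCP at [0.21, 0.589, 0.24] pointing down, gripper open.
Joint ranges: [-3.08, 3.08], [-0.75, 2.2], [0.22, 2.44], [-1.43, 4.57], [0, 2.65], [-2.85, 2.85]. Speed limits (rad/s): [2.79, 2.79, 3.14, 3.14, 3.14, 3.14].

## Interface

Orientations are given as a unit quaternion [x, y, z, w].
In Python, from rig import robot, cams gives the robot as it stands.
- The arm moves only by the shell command python3 -m pendant 'ROWS' [FORCE]. ROWS is JSON, a list of rows, each an object with "jaw": the opening, from 0 (shut) to 1 (fully open); "linear": the shift along the tool's x, y, z in cm, a list of three; "twist": the turn about the tool's z in degrees. A call has 1 to 12 rows; each row shifts and turns the commanded pose from where the row before left it, along the tool's axes as they then stand; what a row does not reach is not made up. A row lasts 1/12 s, in which the tool goes at most 41.7 mm and 7.16 degrees, less where a joint would pass 70% of its speed; a pose out of reach is approached as far as the arm can. A call is refused whole if a number of a shift passes 4.17 or a number of a turn 7.16, either way. A call with a gripper value outside its range is refused whole. The fingers move at their own pace and stop on an object; FORCE is the grip in N (left out, the last holds). Time passes only in rows, so rows that do not move let the fingers close. It gives the time, the measured TCP pose, the force, the opening and the grip force at its end, in the units of the state.
- robot.get_obs(): the state, without advancing time (a new reading comes with each control period).
- cams.camera(name): name is "side" or "top"; returns a dict with "color" (420x560x3 uint8, blue, green, red), "depth" (420x560 float32, m along the optical axis (not along the pixel's ray), 0 where there is no reading), "fov_y" (degrees; the focal length in pixels is half the picture's height over the tangent of half this angle, whatever the lens; pixels are square), "cx", "cy" (the principal point, pixels), "view" (4x4, takes a point from world to camera coordinates). Camera axes: x right, y down, z forward; pixel columns grow to the right and rows downward; lengths in m; the calibration is good to about 2 mm. A picture is of the moment at which its call begins.
- robot.hand_in(): hands the job in; it is judged then, once.
The state is a dict: "time": time; "q": joint angles; "joint_velocities": joint speeds; "joint_torque": joint torques, N m; "position": TCP position; "tool_rot": TCP orientation; "ft_force": force on the tool from outside, world axes, zero at the start; "moment": the same for the moment, N m; "grip_width": finger opening in m; "grip_force": force on a finger pad.
Only numpy, scipy, OpenCV 4.12 (cv2) and the standard library are available. Lean on these libraries where they do the work, as an engineer would, in place of code of your own. Each camera call takes 0.05 s, during which the arm holds its last target. There are 200 camera calls.

## Working session

There is one attempt and no reset: what is moved stays moved. The work goes in short steps, Python scripts to look and compute and a shell command to move; the robot and the scene stay as the last step left them, time stands still between calls to the robot, and variables do not carry over. Pictures are saved under pics/ and viewed, at most 10 in all, crops included, and the job is handed in when it is done.

```bash
ls; mkdir -p pics; cat > h.py <<'E'
import numpy as np, cv2
from rig import robot, cams
def K(c):
    f=c["color"].shape[0]/2/np.tan(np.radians(c["fov_y"])/2); return f
def pts(c):
    """world point of every pixel from depth"""
    f=K(c); d=c["depth"]; v,u=np.mgrid[:d.shape[0],:d.shape[1]]
    p=np.stack([(u-c["cx"])/f*d,(v-c["cy"])/f*d,d,np.ones_like(d)],-1)
    return (p@np.linalg.inv(c["view"]).T)[...,:3]
def ray(c,uv,z):
    f=K(c); uv=np.atleast_2d(uv).astype(float)
    d=np.c_[(uv[:,0]-c["cx"])/f,(uv[:,1]-c["cy"])/f,np.ones(len(uv))]
    T=np.linalg.inv(c["view"]); o=T[:3,3]; w=d@T[:3,:3].T
    return o+w*((z-o[2])/w[:,2])[:,None]
E
python3 - <<'E'
from h import *
for n in("top","side"):
    c=cams.camera(n); cv2.imwrite(f"pics/{n}0.png",c["color"]); print(n,c["fov_y"],c["cx"],c["cy"],np.linalg.inv(c["view"]).round(3).tolist(),(c["depth"]>0).mean())
print(robot.get_obs())
E
```

```text
pics
top 47.33918929822109 273.68239268002696 207.7700801335357 [[0.02, -0.999, 0.044, 0.482], [-1.0, -0.02, -0.006, -0.024], [0.006, -0.044, -0.999, 1.347], [0.0, 0.0, 0.0, 1.0]] 0.9958971088435374
side 54.30572359902384 282.53097040711566 210.94546909221992 [[0.93, -0.254, 0.268, 0.244], [-0.368, -0.607, 0.704, -0.858], [-0.016, -0.753, -0.658, 0.886], [0.0, 0.0, 0.0, 1.0]] 0.9959991496598639
{'time': 0.1, 'q': array([ 1.04949312e+00,  5.28388978e-01,  1.43375366e+00,  1.02870548e-05,
        1.18142703e+00, -1.78505987e-01]), 'joint_velocities': array([-8.40675539e-05, -4.17632960e-03, -2.52283173e-03,  1.03254095e-03,
        3.22210666e-04,  2.11227768e-03]), 'joint_torque': array([-6.36404238e-04, -4.40985131e+01, -1.77150267e+01,  6.34556869e-02,
        5.33849804e-02, -4.31510171e-05]), 'position': array([0.2097344 , 0.58809648, 0.2386663 ]), 'tool_rot': array([ 1.70562475e-01,  9.85346368e-01, -9.26981406e-04, -3.43337818e-04]), 'ft_force': array([-0.54162972,  0.27187984,  0.15348611]), 'moment': array([0.02352644, 0.02781816, 0.00910586]), 'grip_force': 0.0, 'grip_width': 0.08722590677456785}
```

View pics/top0.png

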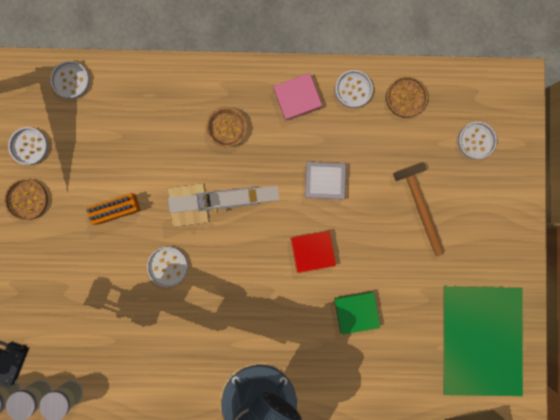

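View pics/side0.png

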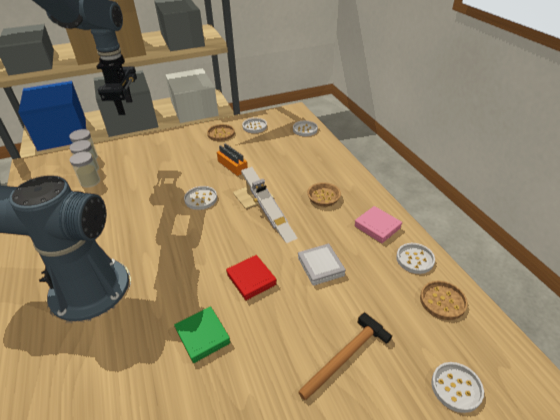

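The top view shows the low end of the runner near (278,194), with the runner rising leftwards (+y) and a wedge near (252,196). Lookalikes for the tin are red (313,251), green (357,313), pink (298,97) and the green mat (483,340). The plain white/grey box at (325,181), before the foot of the runner, fits the description, so I'll check it in a crop and measure.

```bash
python3 - <<'E'
from h import *
c=cams.camera("top"); im=c["color"]
crop=im[155:235,150:370]; cv2.imwrite("pics/crop1.png",cv2.resize(crop,None,fx=3.6,fy=3.6,interpolation=cv2.INTER_CUBIC))
P=pts(c)
roi=P[150:240,150:370]; 
# tin mask from depth height
h=P[...,2]
m=((h>0.018)&(h<0.04)).astype(np.uint8); m[:, :296]=0; m[:150]=0; m[215:]=0; m[:,352:]=0
cn=max(cv2.findContours(m,0,2)[0],key=cv2.contourArea); r=cv2.minAreaRect(cn); b=cv2.boxPoints(r)
print("tin px",r,"h",np.median(h[m>0])); w=ray(c,b,0.028); print(w.round(4), np.linalg.norm(np.diff(w,axis=0),axis=1)); print(w.mean(0))
# deck: white low-saturation px along runner, height
hsv=cv2.cvtColor(im,cv2.COLOR_BGR2HSV)
for u in range(160,290,4):
    col=[v for v in range(180,222) if hsv[v,u,1]<60 and hsv[v,u,2]>110]
    if col: print(u,col[0],col[-1],P[col[len(col)//2],u].round(4))
E
```

```text
tin px ((324.8587341308594, 179.88995361328125), (39.67390441894531, 36.01041793823242), 2.385944128036499) h 0.02938429950496435
[[ 0.5719 -0.115   0.028 ]
 [ 0.6718 -0.1175  0.028 ]
 [ 0.6695 -0.2274  0.028 ]
 [ 0.5696 -0.2246  0.028 ]] [0.09993827 0.10994905 0.09997807]
[ 0.62071204 -0.17110108  0.028     ]
168 199 201 [0.5526 0.2461 0.0942]
172 198 212 [0.5396 0.2348 0.0964]
176 197 211 [0.5426 0.2254 0.0919]
180 197 210 [0.543  0.2156 0.0883]
184 196 210 [0.546  0.2059 0.0839]
188 196 209 [0.5465 0.1961 0.0801]
192 195 209 [0.5495 0.186  0.0774]
196 194 209 [0.5501 0.1768 0.0688]
200 193 210 [0.5517 0.1625 0.0934]
204 192 209 [0.5507 0.1558 0.0664]
208 192 209 [0.535  0.1453 0.0613]
212 192 208 [0.557  0.1356 0.0574]
216 191 208 [0.5571 0.1247 0.0587]
220 191 207 [0.5604 0.1147 0.0528]
224 191 207 [0.5606 0.1039 0.0524]
228 190 207 [0.5612 0.0936 0.047 ]
232 189 206 [0.5643 0.083  0.0441]
236 189 205 [0.5671 0.072  0.0464]
240 189 205 [0.5679 0.0617 0.0372]
244 188 205 [0.5687 0.0513 0.0287]
248 188 204 [0.5604 0.0399 0.0322]
252 187 204 [0.5554 0.029  0.0268]
256 188 203 [0.5865 0.0188 0.0221]
260 188 201 [0.5757 0.0075 0.0203]
264 188 200 [ 0.5795 -0.0034  0.0094]
268 187 200 [ 0.5798 -0.0146  0.0086]
272 187 199 [ 0.5827 -0.0257  0.0104]
276 187 199 [ 0.5834 -0.0369  0.0033]
```

View pics/crop1.png

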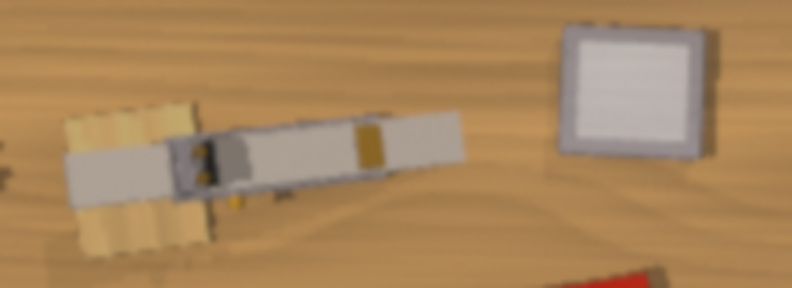

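The crop confirms it: white lid with grey rim at (632,90), runner foot at (462,137), brass catch at (370,145) and bumper/carriage near (205,165). Next I'll fit the runner line.

```bash
cat > deck.py <<'E'
from h import *
c=cams.camera("top"); im=c["color"]; S=cv2.cvtColor(im,cv2.COLOR_BGR2HSV)[...,1].astype(float)
def cross(a,i0,thr):  # subpixel position where a crosses thr after i0-1 
    return i0-1+(thr-a[i0-1])/(a[i0]-a[i0-1])
mid=[]
for u in list(range(171,194))+list(range(262,276)):
    a=S[180:222,u]; thr=(np.percentile(a,5)+np.percentile(a,90))/2
    lo=np.flatnonzero(a<thr); 
    if len(lo)<8: continue
    v0=180+cross(a,lo[0],thr); v1=180+cross(a,lo[-1]+1,thr); mid.append((u,(v0+v1)/2,v1-v0))
mid=np.array(mid); print("width px",mid[:15,2].round(1),mid[-10:,2].round(1))
row=S[190:198,265:295].mean(0); thr=(row[:8].mean()+row[-8:].mean())/2; ue=265+cross(row,np.flatnonzero(row>thr)[0],thr); print("low end u",ue)
t=np.tan(np.radians(18)); o=ray(c,[ue,193.5],0)[0,:2]; d=np.array([-.16,.987])
for _ in range(8):
    w=np.array([ (lambda p:p)(ray(c,m[:2],max(0,z))[0]) for m,z in zip(mid,(getattr(np,'zeros')(len(mid)) if _==0 else zz))])
    k=np.polyfit(w[:,1],w[:,0],1); d=np.array([k[0],1]);d/=np.linalg.norm(d)
    o=np.array([np.polyval(k,o[1]),o[1]]); zz=((w[:,:2]-o)@d)*t
print("origin",o.round(4),"dir",d.round(4),"heading",np.degrees(np.arctan2(d[1],d[0])),"resid",np.abs(w[:,0]-np.polyval(k,w[:,1])).max())
n=np.array([-d[1],d[0]]) # left
T=np.array([.6207,-.1711]); print("tin along",(T-o)@d,"left",(T-o)@n, "tin heading 88.8")
# depth check of slope, far end, catch
P=pts(c).reshape(-1,3); q=P[:,:2]-o; s=q@d; l=q@n; 
for s0 in np.arange(0,.3,.02):
    k=(abs(s-s0)<.006)&(abs(l)<.014); print(round(s0,2),np.median(P[k,2]).round(4),round(s0*t,4))
# catch: brass hue pixels
H=cv2.cvtColor(im,cv2.COLOR_BGR2HSV).reshape(-1,3)
k=(H[:,1]>120)&(s>.03)&(s<.25)&(abs(l)<.014); idx=np.flatnonzero(k); vu=np.c_[idx%560,idx//560]
ss=np.array([((lambda z:(ray(c,x,z)[0,:2]-o)@d)(0.03)) for x in vu]); print("brass level s",np.histogram(ss,np.arange(.03,.25,.005)))
E
python3 deck.py
```

```text
width px [16.2 16.3 16.2 16.1 16.1 16.  15.9 15.8 15.8 15.8 15.9 15.9 16.  16.
 15.9] [14.8 14.9 14.8 14.7 14.7 14.8 14.9 14.8 14.6 14.6]
low end u 278.11491228070173
origin [ 0.5854 -0.043 ] dir [-0.1576  0.9875] heading 99.06624112963421 resid 0.0003080063691278667
tin along -0.13209699966959063 left -0.014678895559323807 tin heading 88.8
0.0 0.002 0.0
0.02 0.0065 0.0065
0.04 0.0146 0.013
0.06 0.0198 0.0195
0.08 0.0321 0.026
0.1 0.033 0.0325
0.12 0.0402 0.039
0.14 0.0449 0.0455
0.16 0.0529 0.052
0.18 0.0595 0.0585
0.2 0.0815 0.065
0.22 0.0744 0.0715
0.24 0.0787 0.078
0.26 0.086 0.0845
0.28 0.0926 0.091
brass level s (array([ 0,  0,  0,  0,  0,  0,  5, 19, 18, 17,  6,  0,  0,  0,  0,  0,  0,
        0,  0,  0,  0,  0,  0,  0,  0,  0,  0,  0,  0,  0,  0,  0,  0,  9,
        9,  0,  0,  0,  0,  0,  0,  0,  0]), array([0.03 , 0.035, 0.04 , 0.045, 0.05 , 0.055, 0.06 , 0.065, 0.07 ,
       0.075, 0.08 , 0.085, 0.09 , 0.095, 0.1  , 0.105, 0.11 , 0.115,
       0.12 , 0.125, 0.13 , 0.135, 0.14 , 0.145, 0.15 , 0.155, 0.16 ,
       0.165, 0.17 , 0.175, 0.18 , 0.185, 0.19 , 0.195, 0.2  , 0.205,
       0.21 , 0.215, 0.22 , 0.225, 0.23 , 0.235, 0.24 , 0.245]))
```

```bash
cat > st.py <<'E'
from h import *
from scipy.spatial.transform import Rotation as R
import sys
O=np.array([.5854,-.043]); D=np.array([-.1576,.9875]); D/=np.linalg.norm(D); N=np.array([-D[1],D[0]])
o=robot.get_obs(); M=R.from_quat(o["tool_rot"]).as_matrix(); p=o["position"]
hx=np.degrees(np.arctan2(M[1,0],M[0,0]))
q=p[:2]-O; F=o["ft_force"]
print("t",round(o["time"],2),"s,l,z mm",(q@D*1e3).round(1),(q@N*1e3).round(1),(p[2]*1e3).round(1),"toolx-deck deg",((hx-99.07+180)%360-180).round(2),"F s,l,z",(F[:2]@D).round(2),(F[:2]@N).round(2),F[2].round(2),"w",o["grip_width"].round(4),"q6",o["q"][5].round(2))
if len(sys.argv)>3:
    s,l,z=[float(a)/1e3 for a in sys.argv[1:4]]
    w=np.r_[O+s*D+l*N,z]-p; print("to go, tool axes cm",(M.T@w*100).round(2))
E
python3 st.py -136 -105 240
python3 -m pendant '[{"jaw":0.6,"linear":[0,0,0],"twist":-7},{"jaw":0.6,"linear":[0,0,0],"twist":-7},{"jaw":0.6,"linear":[0,0,0],"twist":-7},{"jaw":0.6,"linear":[0,0,0],"twist":-7}]'
python3 st.py -136 -105 240
```

```text
time: 0.53
position: [0.2099, 0.5885, 0.2393]
tool_rot: [-0.076, 0.997, -0.0, -0.0]
ft_force: [-0.7, 0.1, -0.3]
grip_width: 0.0681
grip_force: 0.0Traceback (most recent call last):
  File "st.py", line 8, in <module>
    print("t",round(o["time"],2),"s,l,z mm",(q@D*1e3).round(1),(q@N*1e3).round(1),(p[2]*1e3).round(1),"toolx-deck deg",((hx-99.07+180)%360-180).round(2),"F s,l,z",(F[:2]@D).round(2),(F[:2]@N).round(2),F[2].round(2),"w",o["grip_width"].round(4),"q6",o["q"][5].round(2))
                                                                                                                                                                                                                           ^^^^^^^^^^^^^^^^^^^^^
AttributeError: 'float' object has no attribute 'round'
Traceback (most recent call last):
  File "st.py", line 8, in <module>
    print("t",round(o["time"],2),"s,l,z mm",(q@D*1e3).round(1),(q@N*1e3).round(1),(p[2]*1e3).round(1),"toolx-deck deg",((hx-99.07+180)%360-180).round(2),"F s,l,z",(F[:2]@D).round(2),(F[:2]@N).round(2),F[2].round(2),"w",o["grip_width"].round(4),"q6",o["q"][5].round(2))
                                                                                                                                                                                                                           ^^^^^^^^^^^^^^^^^^^^^
AttributeError: 'float' object has no attribute 'round'
```

```bash
sed -i 's/o\["grip_width"\].round(4)/round(float(o["grip_width"]),4)/' st.py; python3 st.py -136 -105 240
```

```text
t 0.53 s,l,z mm 682.7 271.3 239.3 toolx-deck deg 89.64 F s,l,z 0.23 0.68 -0.34 w 0.0681 q6 -0.67
to go, tool axes cm [-3.814e+01 -8.164e+01 -5.000e-02]
```

```bash
python3 -m pendant '[{"jaw":0.6,"linear":[-0.8,-1.7,0],"twist":-0.4},{"jaw":0.6,"linear":[-1.6,-3.4,0],"twist":0},{"jaw":0.6,"linear":[-1.6,-3.4,0],"twist":0},{"jaw":0.6,"linear":[-1.6,-3.4,0],"twist":0},{"jaw":0.6,"linear":[-1.6,-3.4,0],"twist":0},{"jaw":0.6,"linear":[-1.6,-3.4,0],"twist":0},{"jaw":0.6,"linear":[-1.6,-3.4,0],"twist":0},{"jaw":0.6,"linear":[-1.6,-3.4,0],"twist":0},{"jaw":0.6,"linear":[-1.6,-3.4,0],"twist":0},{"jaw":0.6,"linear":[-1.6,-3.4,0],"twist":0},{"jaw":0.6,"linear":[-1.6,-3.4,0],"twist":0},{"jaw":0.6,"linear":[-1.6,-3.4,0],"twist":0}]' >/dev/null
python3 -m pendant '[{"jaw":0.6,"linear":[-1.6,-3.4,0],"twist":0},{"jaw":0.6,"linear":[-1.6,-3.4,0],"twist":0},{"jaw":0.6,"linear":[-1.6,-3.4,0],"twist":0},{"jaw":0.6,"linear":[-1.6,-3.4,0],"twist":0},{"jaw":0.6,"linear":[-1.6,-3.4,0],"twist":0},{"jaw":0.6,"linear":[-1.6,-3.4,0],"twist":0},{"jaw":0.6,"linear":[-1.6,-3.4,0],"twist":0},{"jaw":0.6,"linear":[-1.6,-3.4,0],"twist":0},{"jaw":0.6,"linear":[-1.6,-3.4,0],"twist":0},{"jaw":0.6,"linear":[-1.6,-3.4,0],"twist":0},{"jaw":0.6,"linear":[-1.6,-3.4,0],"twist":0},{"jaw":0.6,"linear":[-1.0,-1.7,0],"twist":0}]' >/dev/null; python3 st.py -136 -105 26
```

```text
t 2.53 s,l,z mm -106.0 -95.6 239.1 toolx-deck deg 89.52 F s,l,z -0.24 -0.42 0.5 w 0.0526 q6 -2.07
to go, tool axes cm [-0.94 -2.94 21.32]
```

```bash
python3 -m pendant '[{"jaw":0.6,"linear":[-0.5,-1.5,2],"twist":-0.5},{"jaw":0.6,"linear":[-0.4,-1.4,3],"twist":0},{"jaw":0.6,"linear":[0,0,3.5],"twist":0},{"jaw":0.6,"linear":[0,0,3.5],"twist":0},{"jaw":0.6,"linear":[0,0,3.5],"twist":0},{"jaw":0.6,"linear":[0,0,3],"twist":0},{"jaw":0.6,"linear":[0,0,2],"twist":0},{"jaw":0.6,"linear":[0,0,0.8],"twist":0},{"jaw":0.6,"linear":[0,0,0],"twist":0}]' >/dev/null; python3 st.py -136 -60 26
```

```text
t 3.28 s,l,z mm -129.2 -101.7 23.4 toolx-deck deg 90.18 F s,l,z 0.89 0.9 -0.02 w 0.0528 q6 -2.1
to go, tool axes cm [ 4.17 -0.67 -0.24]
```

```bash
python3 -m pendant '[{"jaw":0.6,"linear":[0.3,-0.6,-0.1],"twist":0.1},{"jaw":0.6,"linear":[0.4,0,0],"twist":0},{"jaw":0.6,"linear":[0.4,0,0],"twist":0},{"jaw":0.6,"linear":[0.4,0,0],"twist":0},{"jaw":0.6,"linear":[0.4,0,0],"twist":0},{"jaw":0.6,"linear":[0.4,0,0],"twist":0},{"jaw":0.6,"linear":[0.4,0,0],"twist":0},{"jaw":0.6,"linear":[0.4,0,0],"twist":0},{"jaw":0.6,"linear":[0.3,0,0],"twist":0},{"jaw":0.6,"linear":[0,0,0],"twist":0},{"jaw":0.6,"linear":[0,0,0],"twist":0}]' >/dev/null; python3 st.py -136 -60 26
python3 - <<'E'
from h import *
c=cams.camera("top"); cv2.imwrite("pics/a1.png",cv2.resize(c["color"][130:230,240:380],None,fx=5,fy=5,interpolation=cv2.INTER_CUBIC))
E
```

```text
t 4.2 s,l,z mm -136.4 -70.0 28.0 toolx-deck deg 90.09 F s,l,z 0.68 -2.95 2.18 w 0.0524 q6 -2.13
to go, tool axes cm [1.   0.04 0.2 ]
```

View pics/a1.png

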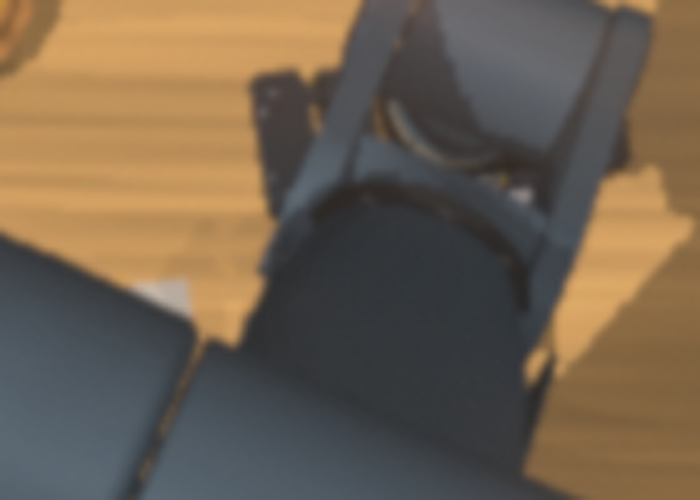

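The arm hides the tin in this view (only the runner foot shows, at about (170,295)). The −3 N reaction shows contact. I'll finish the push, back off and look.

```bash
python3 -m pendant '[{"jaw":0.6,"linear":[0.3,0,0.1],"twist":0.1},{"jaw":0.6,"linear":[0.3,0,0],"twist":0},{"jaw":0.6,"linear":[0.2,0,0],"twist":0},{"jaw":0.6,"linear":[0.1,0,0],"twist":0},{"jaw":0.6,"linear":[0,0,0],"twist":0},{"jaw":0.6,"linear":[0,0,0],"twist":0}]' >/dev/null; python3 st.py -136 -60 26
python3 -m pendant '[{"jaw":0.6,"linear":[-0.5,0,0],"twist":0},{"jaw":0.6,"linear":[-1.5,0,0],"twist":0},{"jaw":0.6,"linear":[-2,0,-2],"twist":0},{"jaw":0.6,"linear":[0,0,-4],"twist":0},{"jaw":0.6,"linear":[0,-3,-3],"twist":7},{"jaw":0.6,"linear":[0,-4,0],"twist":7},{"jaw":0.6,"linear":[0,-4,0],"twist":7},{"jaw":0.6,"linear":[0,-4,0],"twist":7},{"jaw":0.6,"linear":[0,-4,0],"twist":7},{"jaw":0.6,"linear":[0,0,0],"twist":7},{"jaw":0.6,"linear":[0,0,0],"twist":7}]' >/dev/null
cat > tin.py <<'E'
from h import *
import sys
O=np.array([.5854,-.043]); D=np.array([-.1576,.9875]); D/=np.linalg.norm(D); N=np.array([-D[1],D[0]])
c=cams.camera("top"); P=pts(c); h=P[...,2]; q=P[...,:2]-O; s=q@D; l=q@N
m=((h>.018)&(h<.036)&(s>-.25)&(s<-.03)&(abs(l)<.1)).astype(np.uint8)
cn=max(cv2.findContours(m,0,2)[0],key=cv2.contourArea); b=cv2.boxPoints(cv2.minAreaRect(cn)); w=ray(c,b,.028)[:,:2]
e=np.diff(np.r_[w,w[:1]],axis=0); L=np.linalg.norm(e,axis=1); k=e[np.argmax(L)]; a=np.degrees(np.arctan2(k@N,k@D)); a=(a+45)%90-45
ctr=w.mean(0)-O; print("tin sides",L[:2].round(4),"s,l mm",(ctr@D*1e3).round(1),(ctr@N*1e3).round(1),"yaw vs deck",a.round(2),"area px",m.sum())
cv2.imwrite(sys.argv[1],cv2.resize(c["color"][130:240,180:380],None,fx=4,fy=4,interpolation=cv2.INTER_CUBIC))
E
python3 st.py; python3 tin.py pics/a2.png
```

```text
t 4.75 s,l,z mm -136.2 -60.4 26.6 toolx-deck deg 89.99 F s,l,z 0.93 -3.19 2.89 w 0.0519 q6 -2.14
to go, tool axes cm [0.04 0.02 0.06]
t 5.67 s,l,z mm -320.0 -48.7 114.1 toolx-deck deg 40.4 F s,l,z 0.92 -0.36 0.11 w 0.0522 q6 -1.48
tin sides [0.1103 0.0985] s,l mm -137.1 -0.9 yaw vs deck -4.07 area px 970
```

View pics/a2.png

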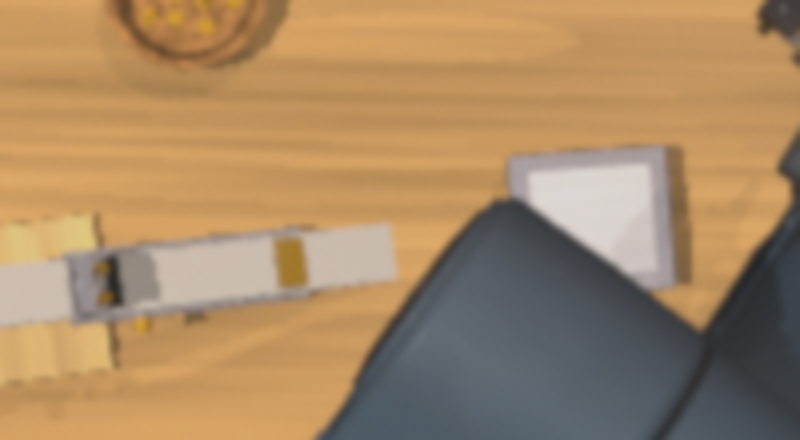

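```bash
cat > edge.py <<'E'
from h import *
O=np.array([.5854,-.043]); D=np.array([-.1576,.9875]); D/=np.linalg.norm(D); N=np.array([-D[1],D[0]])
c=cams.camera("top"); g=cv2.cvtColor(c["color"],cv2.COLOR_BGR2HSV)[...,1].astype(float)
P=pts(c); h=P[...,2]; q=P[...,:2]-O; s=q@D; l=q@N
m=(h>.018)&(h<.036)&(s>-.25)&(s<-.03)&(abs(l)<.1)
us=np.flatnonzero(m.any(0)); vs=np.flatnonzero(m.any(1)); print("bbox",us[[0,-1]],vs[[0,-1]])
def edge(a): # a goes wood(high sat)->tin(low sat): subpixel 
    i=np.argmin(np.diff(a)); d=-np.diff(a)[max(0,i-2):i+3]; d=np.clip(d,0,None); return (np.arange(max(0,i-2),max(0,i-2)+len(d))+.5)@d/d.sum()
def fit(w,name,along):
    a=(w-O)@D; b=(w-O)@N
    x,y=(a,b) if along else (b,a)
    for _ in range(4):
        k=np.polyfit(x,y,1); r=abs(y-np.polyval(k,x)); ok=r<=max(.0012,np.median(r)*2.5); x,y=x[ok],y[ok]
    print(name,"n",len(x),"mean offset mm",(np.mean(y)*1e3).round(1),"at",(np.mean(x)*1e3).round(1),"angle",(np.degrees(np.arctan(k[0]))*(1 if along else -1)).round(2),"res",r.mean().round(5))
top=np.array([(u,v0-5+edge(g[v0-5:v0+5,u])) for u in range(us[0]+3,us[-1]-2) for v0 in [np.flatnonzero(m[:,u])[0]]])
fit(ray(c,top,.028)[:,:2],"right edge",True)
rear=np.array([(u0+6-edge(g[v,u0-4:u0+7][::-1]),v) for v in range(vs[0]+3,vs[-1]-3) for u0 in [np.flatnonzero(m[v])[-1]]])
fit(ray(c,rear,.028)[:,:2],"rear edge",False)
E
python3 edge.py; python3 st.py -280 0 30
```

```text
bbox [307 348] [166 201]
right edge n 36 mean offset mm -48.8 at -144.4 angle -3.98 res 0.00011
rear edge n 29 mean offset mm -192.9 at 2.6 angle -3.73 res 0.00011
t 5.77 s,l,z mm -317.3 -50.3 114.1 toolx-deck deg 40.93 F s,l,z 1.28 -0.4 -0.27 w 0.0523 q6 -1.49
to go, tool axes cm [ 6.06 -1.34  8.44]
```

```bash
python3 -m pendant '[{"jaw":0.6,"linear":[1,0,0],"twist":6.8},{"jaw":0.6,"linear":[1,0,0],"twist":6.8},{"jaw":0.6,"linear":[1,0,0],"twist":6.8},{"jaw":0.6,"linear":[1,0,0],"twist":6.8},{"jaw":0.6,"linear":[1,0,0],"twist":6.8},{"jaw":0.6,"linear":[0,0,0],"twist":6.8},{"jaw":0.6,"linear":[0,0,0],"twist":0}]' >/dev/null; python3 st.py -235 0 26
```

```text
t 6.35 s,l,z mm -271.2 -29.3 115.1 toolx-deck deg 0.38 F s,l,z 0.45 0.08 -0.08 w 0.0522 q6 -0.75
to go, tool axes cm [ 3.63 -2.88  8.93]
```

```bash
python3 -m pendant '[{"jaw":0.6,"linear":[1.2,-1,0],"twist":0.3},{"jaw":0.6,"linear":[1.2,-1,2],"twist":0},{"jaw":0.6,"linear":[1.2,-0.9,2],"twist":0},{"jaw":0.6,"linear":[0,0,2.5],"twist":0},{"jaw":0.6,"linear":[0,0,1.6],"twist":0},{"jaw":0.6,"linear":[0,0,0.7],"twist":0},{"jaw":0.6,"linear":[0,0,0],"twist":0},{"jaw":0.6,"linear":[0,0,0],"twist":0}]' >/dev/null; python3 st.py -145 0 26
```

```text
t 7.02 s,l,z mm -237.3 -1.3 27.9 toolx-deck deg 0.04 F s,l,z -0.17 -0.09 -0.27 w 0.0522 q6 -0.74
to go, tool axes cm [ 9.23 -0.13  0.19]
```

```bash
python3 -m pendant '[{"jaw":0.6,"linear":[0.6,-0.1,0.1],"twist":0},{"jaw":0.6,"linear":[0.7,0,0],"twist":0},{"jaw":0.6,"linear":[0.7,0,0],"twist":0},{"jaw":0.6,"linear":[0.7,0,0],"twist":0},{"jaw":0.6,"linear":[0.7,0,0],"twist":0},{"jaw":0.6,"linear":[0.7,0,0],"twist":0},{"jaw":0.6,"linear":[0.7,0,0],"twist":0},{"jaw":0.6,"linear":[0.7,0,0],"twist":0},{"jaw":0.6,"linear":[0.7,0,0],"twist":0},{"jaw":0.6,"linear":[0.5,0,0],"twist":0},{"jaw":0.6,"linear":[0,0,0],"twist":0},{"jaw":0.6,"linear":[0,0,0],"twist":0}]' >/dev/null; python3 st.py -145 0 26
python3 edge.py
python3 - <<'E'
from h import *
c=cams.camera("top"); cv2.imwrite("pics/a3.png",cv2.resize(c["color"][130:240,220:380],None,fx=5,fy=5,interpolation=cv2.INTER_CUBIC))
E
```

```text
t 8.02 s,l,z mm -169.1 -0.1 26.9 toolx-deck deg -0.11 F s,l,z -0.07 -1.5 0.91 w 0.0526 q6 -0.66
to go, tool axes cm [ 2.41 -0.02  0.1 ]
bbox [294 326] [169 206]
right edge n 27 mean offset mm -45.5 at -94.9 angle -0.25 res 8e-05
rear edge n 31 mean offset mm -119.4 at 3.5 angle -34.71 res 0.00043
```

View pics/a3.png

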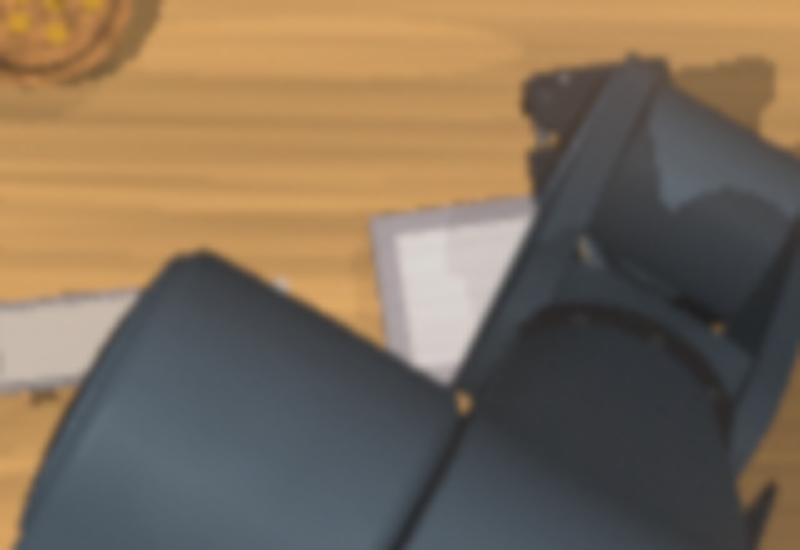

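Here the tin's front edge runs from (372,218) to (450,380) and it is now square (−0.25°), but its right edge says it sits about 4.5 mm left of the line. I'll nudge it back from the left side.

```bash
python3 -m pendant '[{"jaw":0.6,"linear":[-0.8,0,0],"twist":0},{"jaw":0.6,"linear":[-2,0,0],"twist":0},{"jaw":0.6,"linear":[-1,0,-1],"twist":0},{"jaw":0.6,"linear":[0,0,-3],"twist":5},{"jaw":0.6,"linear":[0,0,-3],"twist":7},{"jaw":0.6,"linear":[0,0,-2],"twist":7},{"jaw":0.6,"linear":[0,0,0],"twist":7},{"jaw":0.6,"linear":[0,0,0],"twist":7},{"jaw":0.6,"linear":[0,0,0],"twist":7},{"jaw":0.6,"linear":[0,0,0],"twist":7},{"jaw":0.6,"linear":[0,0,0],"twist":7},{"jaw":0.6,"linear":[0,0,0],"twist":7}]' >/dev/null
python3 -m pendant '[{"jaw":0.6,"linear":[0,0,0],"twist":7},{"jaw":0.6,"linear":[0,0,0],"twist":7},{"jaw":0.6,"linear":[0,0,0],"twist":7},{"jaw":0.6,"linear":[0,0,0],"twist":7},{"jaw":0.6,"linear":[0,0,0],"twist":7},{"jaw":0.6,"linear":[0,0,0],"twist":0},{"jaw":0.6,"linear":[0,0,0],"twist":0}]' >/dev/null
python3 st.py -104 85 26; python3 edge.py
```

```text
t 9.7 s,l,z mm -208.0 0.4 116.4 toolx-deck deg -95.96 F s,l,z 1.62 0.2 -0.44 w 0.0523 q6 0.97
to go, tool axes cm [-9.47 -9.45  9.07]
bbox [294 334] [169 208]
right edge n 29 mean offset mm -45.5 at -97.7 angle -0.03 res 0.0001
rear edge n 32 mean offset mm -142.0 at 9.2 angle 11.25 res 0.00796
```

```bash
python3 -m pendant '[{"jaw":0.6,"linear":[0,0,0],"twist":-6},{"jaw":0.6,"linear":[-1.5,-1.8,0],"twist":0},{"jaw":0.6,"linear":[-2.5,-2.2,0],"twist":0},{"jaw":0.6,"linear":[-2.5,-2.2,0],"twist":0},{"jaw":0.6,"linear":[-2.0,-2.2,1],"twist":0},{"jaw":0.6,"linear":[0,-2.0,2],"twist":0},{"jaw":0.6,"linear":[0,0,2.5],"twist":0},{"jaw":0.6,"linear":[0,0,2],"twist":0},{"jaw":0.6,"linear":[0,0,1.2],"twist":0},{"jaw":0.6,"linear":[0,0,0.3],"twist":0},{"jaw":0.6,"linear":[0,0,0],"twist":0},{"jaw":0.6,"linear":[0,0,0],"twist":0}]' >/dev/null
python3 st.py -104 61 26
```

```text
t 10.75 s,l,z mm -104.5 84.1 27.4 toolx-deck deg -90.09 F s,l,z 0.54 0.02 0.19 w 0.0522 q6 0.91
to go, tool axes cm [ 2.31 -0.05  0.14]
```

```bash
python3 -m pendant '[{"jaw":0.6,"linear":[0.4,0,0.1],"twist":0},{"jaw":0.6,"linear":[0.4,0,0],"twist":0},{"jaw":0.6,"linear":[0.4,0,0],"twist":0},{"jaw":0.6,"linear":[0.3,0,0],"twist":0},{"jaw":0.6,"linear":[0.3,0,0],"twist":0},{"jaw":0.6,"linear":[0.3,0,0],"twist":0},{"jaw":0.6,"linear":[0.2,0,0],"twist":0},{"jaw":0.6,"linear":[0,0,0],"twist":0},{"jaw":0.6,"linear":[0,0,0],"twist":0}]' >/dev/null
python3 st.py -104 61 26; python3 edge.py
```

```text
t 11.5 s,l,z mm -103.2 63.0 26.1 toolx-deck deg -90.07 F s,l,z -0.02 5.18 4.49 w 0.0522 q6 0.94
to go, tool axes cm [0.2  0.08 0.01]
bbox [293 334] [166 195]
right edge n 36 mean offset mm -50.2 at -105.4 angle -0.1 res 0.0001
rear edge n 19 mean offset mm -125.4 at -15.5 angle -62.82 res 0.01296
```

```bash
python3 -m pendant '[{"jaw":0.6,"linear":[-0.8,0,0],"twist":0},{"jaw":0.6,"linear":[-1.5,0,-1],"twist":0},{"jaw":0.6,"linear":[0,0,-3],"twist":0},{"jaw":0.6,"linear":[0,0,-4],"twist":0},{"jaw":0.6,"linear":[1.4,2.0,-1],"twist":0},{"jaw":0.6,"linear":[1.8,2.6,0],"twist":0},{"jaw":0.6,"linear":[1.8,2.6,0],"twist":0},{"jaw":0.6,"linear":[1.8,2.6,0],"twist":0},{"jaw":0.6,"linear":[1.3,1.6,0],"twist":0},{"jaw":0.6,"linear":[0,0,0],"twist":-7},{"jaw":0.6,"linear":[0,0,0],"twist":-7},{"jaw":0.6,"linear":[0,0,0],"twist":-7}]' >/dev/null
python3 -m pendant '[{"jaw":0.6,"linear":[0,0,0],"twist":-7},{"jaw":0.6,"linear":[0,0,0],"twist":-7},{"jaw":0.6,"linear":[0,0,0],"twist":-7},{"jaw":0.6,"linear":[0,0,0],"twist":-7},{"jaw":0.6,"linear":[0,0,0],"twist":-7},{"jaw":0.6,"linear":[0,0,0],"twist":-7},{"jaw":0.6,"linear":[0,0,0],"twist":-7},{"jaw":0.6,"linear":[0,0,0],"twist":-7},{"jaw":0.6,"linear":[0,0,0],"twist":-7},{"jaw":0.6,"linear":[0,0,0],"twist":-6},{"jaw":0.6,"linear":[0,0,0],"twist":0},{"jaw":0.6,"linear":[0,0,0],"twist":0}]' >/dev/null
python3 st.py -192 2 28; python3 edge.py
```

```text
t 13.55 s,l,z mm -218.2 3.5 115.9 toolx-deck deg -0.28 F s,l,z 0.57 -0.36 -0.76 w 0.0519 q6 -0.72
to go, tool axes cm [2.62 0.13 8.78]
bbox [293 336] [166 206]
right edge n 36 mean offset mm -50.3 at -105.4 angle -0.01 res 0.0001
rear edge n 27 mean offset mm -157.8 at -5.1 angle -0.46 res 0.0002
```

```bash
python3 -m pendant '[{"jaw":0.6,"linear":[1,0.1,2],"twist":-0.2},{"jaw":0.6,"linear":[1,0,2.5],"twist":0},{"jaw":0.6,"linear":[0.5,0,2.5],"twist":0},{"jaw":0.6,"linear":[0,0,1.4],"twist":0},{"jaw":0.6,"linear":[0,0,0.4],"twist":0},{"jaw":0.6,"linear":[0,0,0],"twist":0},{"jaw":0.6,"linear":[0,0,0],"twist":0}]' >/dev/null
python3 st.py -130 2 28
python3 -m pendant '[{"jaw":0.6,"linear":[0.5,0,0],"twist":0},{"jaw":0.6,"linear":[0.5,0,0],"twist":0},{"jaw":0.6,"linear":[0.6,0,0],"twist":0},{"jaw":0.6,"linear":[0.6,0,0],"twist":0},{"jaw":0.6,"linear":[0.6,0,0],"twist":0},{"jaw":0.6,"linear":[0.6,0,0],"twist":0},{"jaw":0.6,"linear":[0.6,0,0],"twist":0},{"jaw":0.6,"linear":[0.6,0,0],"twist":0},{"jaw":0.6,"linear":[0.6,0,0],"twist":0},{"jaw":0.6,"linear":[0.6,0,0],"twist":0}]' >/dev/null
python3 st.py -130 2 28; python3 edge.py
```

```text
t 14.18 s,l,z mm -194.2 2.1 28.7 toolx-deck deg 0.04 F s,l,z 1.0 -0.22 0.51 w 0.0521 q6 -0.69
to go, tool axes cm [6.42 0.01 0.06]
t 15.02 s,l,z mm -135.7 2.1 28.7 toolx-deck deg 0.1 F s,l,z -4.61 -0.69 3.6 w 0.0521 q6 -0.62
to go, tool axes cm [0.57 0.01 0.07]
bbox [287 312] [169 207]
right edge n 20 mean offset mm -50.5 at -66.3 angle 0.16 res 8e-05
rear edge n 27 mean offset mm -80.9 at 4.1 angle -32.93 res 0.00033
```

```bash
python3 -m pendant '[{"jaw":0.6,"linear":[0.4,0,0],"twist":0.1},{"jaw":0.6,"linear":[0.4,0,0],"twist":0},{"jaw":0.6,"linear":[0.4,0,0],"twist":0},{"jaw":0.6,"linear":[0.4,0,0],"twist":0},{"jaw":0.6,"linear":[0.4,0,0],"twist":0},{"jaw":0.6,"linear":[0.5,0,0],"twist":0},{"jaw":0.6,"linear":[0.5,0,0],"twist":0},{"jaw":0.6,"linear":[0.5,0,0],"twist":0},{"jaw":0.6,"linear":[0.5,0,0],"twist":0},{"jaw":0.6,"linear":[0.5,0,0],"twist":0},{"jaw":0.6,"linear":[0,0,0],"twist":0}]' >/dev/null
python3 st.py -40 2 28; sed -e 's/,.028)/,.04)/g;s/(h<.036)/(h<.075)/;s/s<-.03/s<.04/' edge.py > edge2.py; python3 - <<'E'
from h import *
c=cams.camera("top"); cv2.imwrite("pics/a4.png",cv2.resize(c["color"][140:240,200:360],None,fx=5,fy=5,interpolation=cv2.INTER_CUBIC))
E
```

```text
t 15.98 s,l,z mm -88.9 2.9 28.0 toolx-deck deg -0.0 F s,l,z -1.49 -0.78 2.43 w 0.0524 q6 -0.56
to go, tool axes cm [4.89 0.09 0.01]
```

View pics/a4.png

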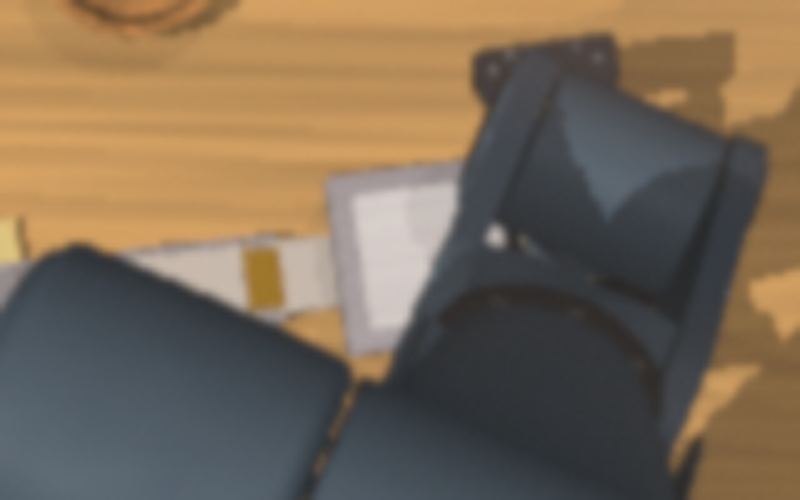

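The tin's front edge, (330,178)–(352,355), sits squarely astride the runner (centre ~1–2 mm off the runner's midline at v≈271). I'll continue the climb.

```bash
python3 -m pendant '[{"jaw":0.6,"linear":[0.5,0.1,0],"twist":0},{"jaw":0.6,"linear":[0.5,0,0],"twist":0},{"jaw":0.6,"linear":[0.5,0,0],"twist":0},{"jaw":0.6,"linear":[0.5,0,0],"twist":0},{"jaw":0.6,"linear":[0.5,0,0],"twist":0},{"jaw":0.6,"linear":[0.5,0,0],"twist":0},{"jaw":0.6,"linear":[0.5,0,0],"twist":0},{"jaw":0.6,"linear":[0.5,0,0],"twist":0},{"jaw":0.6,"linear":[0,0,0],"twist":0}]' >/dev/null
python3 st.py -25 2 28
cat > rt.py <<'E'
from h import *
# right top edge of the tin against the deck line; edge height z(s) from the tin's pitch: argv rear level s(mm), pitch deg
import sys
O=np.array([.5854,-.043]); D=np.array([-.1576,.9875]); D/=np.linalg.norm(D); N=np.array([-D[1],D[0]])
r,p=float(sys.argv[1])/1e3,np.radians(float(sys.argv[2])); z0=max(0,r*np.tan(np.radians(18)))
c=cams.camera("top"); g=cv2.cvtColor(c["color"],cv2.COLOR_BGR2HSV)[...,1].astype(float)
P=pts(c); h=P[...,2]; q=P[...,:2]-O; s=q@D; l=q@N
zt=z0+(s-r)*np.tan(p)+.028/np.cos(p)
m=(abs(h-zt)<.008)&(s>r-.015)&(s<r+.1)&(abs(l)<.07)
us=np.flatnonzero(m.any(0)); X=[]
for u in us[2:-2]:
    v0=np.flatnonzero(m[:,u])[0]; a=g[v0-5:v0+5,u]; i=np.argmin(np.diff(a)); d=-np.diff(a)[max(0,i-2):i+3]; d=np.clip(d,0,None)
    v=v0-5+(np.arange(max(0,i-2),max(0,i-2)+len(d))+.5)@d/d.sum()
    w=ray(c,[u,v],z0+.028+.02*0)[0]
    for _ in range(5):
        w=ray(c,[u,v],z0+((w[:2]-O)@D-r)*np.tan(p)+.028/np.cos(p))[0]
    X.append(((w[:2]-O)@D,(w[:2]-O)@N))
X=np.array(X); x,y=X.T
for _ in range(4):
    k=np.polyfit(x,y,1); e=abs(y-np.polyval(k,x)); ok=e<=max(.0012,np.median(e)*2.5); x,y=x[ok],y[ok]
print("right edge l mm",(y.mean()*1e3).round(1),"yaw",np.degrees(np.arctan(k[0])).round(2),"n",len(x),"s span",(x.min()*1e3).round(0),(x.max()*1e3).round(0))
E
python3 rt.py -40 6
```

```text
t 16.78 s,l,z mm -48.1 2.6 27.6 toolx-deck deg 0.02 F s,l,z -0.38 1.01 -0.51 w 0.0524 q6 -0.5
to go, tool axes cm [ 2.31  0.06 -0.03]
right edge l mm -51.3 yaw -0.75 n 15 s span 8.0 49.0
```

```bash
python3 rt.py -37 12; python3 -m pendant '[{"jaw":0.6,"linear":[0.5,0.1,0],"twist":0},{"jaw":0.6,"linear":[0.5,0,0],"twist":0},{"jaw":0.6,"linear":[0.5,0,0],"twist":0},{"jaw":0.6,"linear":[0.5,0,0],"twist":0},{"jaw":0.6,"linear":[0.5,0,0],"twist":0},{"jaw":0.6,"linear":[0.5,0,0],"twist":0},{"jaw":0.6,"linear":[0.5,0,-0.1],"twist":0},{"jaw":0.6,"linear":[0.4,0,-0.1],"twist":0},{"jaw":0.6,"linear":[0,0,0],"twist":0}]' >/dev/null
python3 st.py 67 2 55; python3 rt.py 10 18
```

```text
right edge l mm -50.5 yaw -0.19 n 20 s span 5.0 57.0
t 17.63 s,l,z mm -10.2 0.7 30.5 toolx-deck deg 0.03 F s,l,z -0.86 0.1 -0.01 w 0.0521 q6 -0.44
to go, tool axes cm [ 7.72 -0.13 -2.45]
right edge l mm -51.3 yaw -11.79 n 18 s span 55.0 100.0
```

```bash
python3 - <<'E'
from h import *
a=cams.camera("top")["color"][150:225,190:330]; b=cams.camera("side")["color"][140:260,200:344]
r=lambda x:cv2.resize(x,(400,int(x.shape[0]*400/x.shape[1])),interpolation=cv2.INTER_CUBIC)
a,b=r(a),r(b); o=np.zeros((max(len(a),len(b)),800,3),np.uint8); o[:len(a),:400]=a; o[:len(b),400:]=b; cv2.imwrite("pics/a5.png",o)
E
```

```text
(no output)
```

View pics/a5.png

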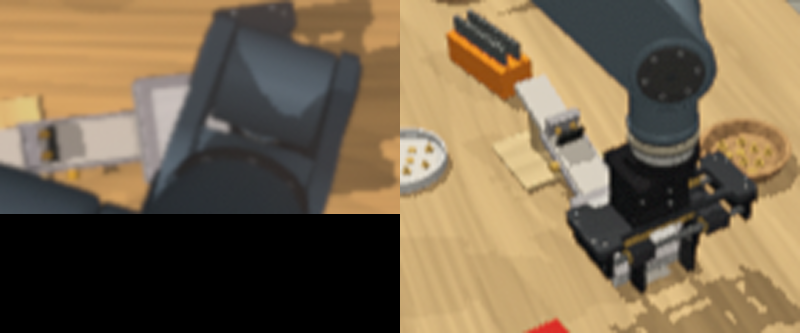

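The tin is square astride the runner (front edge (137,80)–(150,175) at left, about 8° in the image as it should be). The odd yaw reading came from runner pixels. I'll go on up the slope.

```bash
python3 -m pendant '[{"jaw":0.6,"linear":[0.5,-0.1,-0.2],"twist":0},{"jaw":0.6,"linear":[0.5,0,-0.16],"twist":0},{"jaw":0.6,"linear":[0.5,0,-0.16],"twist":0},{"jaw":0.6,"linear":[0.5,0,-0.16],"twist":0},{"jaw":0.6,"linear":[0.5,0,-0.16],"twist":0},{"jaw":0.6,"linear":[0.5,0,-0.16],"twist":0},{"jaw":0.6,"linear":[0.5,0,-0.16],"twist":0},{"jaw":0.6,"linear":[0.5,0,-0.16],"twist":0},{"jaw":0.6,"linear":[0.5,0,-0.16],"twist":0},{"jaw":0.6,"linear":[0,0,0],"twist":0}]' >/dev/null
python3 st.py 67 2 56
```

```text
t 18.62 s,l,z mm 35.2 1.9 45.3 toolx-deck deg 0.02 F s,l,z -0.67 -0.27 0.55 w 0.0524 q6 -0.37
to go, tool axes cm [ 3.18 -0.01 -1.07]
```

```bash
python3 -m pendant '[{"jaw":0.6,"linear":[0.4,0,-0.13],"twist":0},{"jaw":0.6,"linear":[0.4,0,-0.13],"twist":0},{"jaw":0.6,"linear":[0.4,0,-0.13],"twist":0},{"jaw":0.6,"linear":[0.4,0,-0.13],"twist":0},{"jaw":0.6,"linear":[0.3,0,-0.1],"twist":0},{"jaw":0.6,"linear":[0,0,0],"twist":0}]' >/dev/null
python3 st.py 67 2 56
python3 -m pendant '[{"jaw":0.6,"linear":[0.3,0,-0.1],"twist":0},{"jaw":0.6,"linear":[0.2,0,-0.07],"twist":0},{"jaw":0.6,"linear":[0.2,0,-0.07],"twist":0},{"jaw":0.6,"linear":[0.1,0,-0.03],"twist":0},{"jaw":0.6,"linear":[0,0,0],"twist":0},{"jaw":0.6,"linear":[0,0,0],"twist":0}]' >/dev/null
python3 st.py 67 2 56
```

```text
t 19.12 s,l,z mm 53.8 2.0 51.2 toolx-deck deg 0.01 F s,l,z -0.45 -0.4 0.43 w 0.052 q6 -0.34
to go, tool axes cm [ 1.32  0.   -0.48]
t 19.62 s,l,z mm 61.2 2.0 53.7 toolx-deck deg -0.02 F s,l,z -1.36 -0.49 -0.29 w 0.0522 q6 -0.32
to go, tool axes cm [ 0.58 -0.   -0.23]
```

```bash
for i in 1; do :; done
python3 -m pendant '[{"jaw":0.6,"linear":[0.2,0,-0.07],"twist":0},{"jaw":0.6,"linear":[0,0,0],"twist":0},{"jaw":0.6,"linear":[0,0,0],"twist":0}]' >/dev/null; python3 st.py
python3 -m pendant '[{"jaw":0.6,"linear":[0.2,0,-0.07],"twist":0},{"jaw":0.6,"linear":[0,0,0],"twist":0},{"jaw":0.6,"linear":[0,0,0],"twist":0}]' >/dev/null; python3 st.py
python3 -m pendant '[{"jaw":0.6,"linear":[0.2,0,-0.07],"twist":0},{"jaw":0.6,"linear":[0,0,0],"twist":0},{"jaw":0.6,"linear":[0,0,0],"twist":0}]' >/dev/null; python3 st.py
```

```text
t 19.87 s,l,z mm 63.3 2.0 54.5 toolx-deck deg -0.02 F s,l,z -0.25 -0.63 0.04 w 0.0522 q6 -0.32
t 20.12 s,l,z mm 65.1 1.9 55.1 toolx-deck deg -0.0 F s,l,z -1.7 -0.21 0.23 w 0.0523 q6 -0.32
t 20.37 s,l,z mm 67.0 1.9 55.8 toolx-deck deg -0.01 F s,l,z -1.38 -0.42 -1.68 w 0.0523 q6 -0.31
```

```bash
python3 -m pendant '[{"jaw":0.6,"linear":[0.2,0,-0.07],"twist":0},{"jaw":0.6,"linear":[0,0,0],"twist":0},{"jaw":0.6,"linear":[0,0,0],"twist":0}]' >/dev/null; python3 st.py
python3 -m pendant '[{"jaw":0.6,"linear":[0.2,0,-0.07],"twist":0},{"jaw":0.6,"linear":[0,0,0],"twist":0},{"jaw":0.6,"linear":[0,0,0],"twist":0}]' >/dev/null; python3 st.py
python3 - <<'E'
from h import *
a=cams.camera("top")["color"][160:225,180:310]; b=cams.camera("side")["color"][140:260,200:344]
r=lambda x:cv2.resize(x,(400,int(x.shape[0]*400/x.shape[1])),interpolation=cv2.INTER_CUBIC)
a,b=r(a),r(b); o=np.zeros((max(len(a),len(b)),800,3),np.uint8); o[:len(a),:400]=a; o[:len(b),400:]=b; cv2.imwrite("pics/a6.png",o)
E
```

```text
t 20.62 s,l,z mm 68.9 1.9 56.5 toolx-deck deg -0.01 F s,l,z -2.16 -0.39 -1.99 w 0.0525 q6 -0.31
t 20.87 s,l,z mm 70.8 1.9 57.2 toolx-deck deg -0.0 F s,l,z -3.83 0.58 -3.4 w 0.0522 q6 -0.31
```

View pics/a6.png

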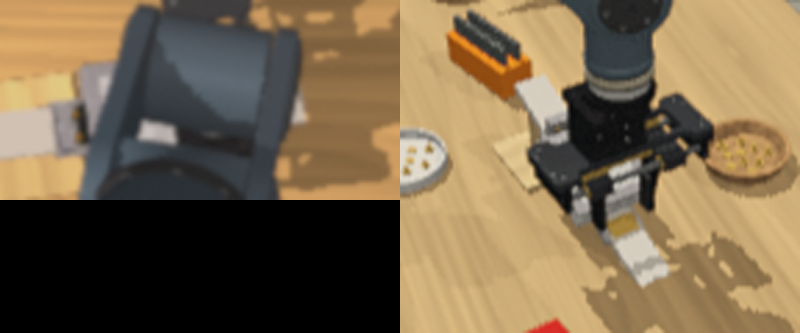

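The side view at right shows the brass catch standing up behind the tin at (622,226), and the force is rising on the bumper (−2.2 to −3.8 N). I'll back off gently and see whether the tin stays.

```bash
python3 -m pendant '[{"jaw":0.6,"linear":[-0.1,0,0.03],"twist":0},{"jaw":0.6,"linear":[-0.1,0,0.03],"twist":0},{"jaw":0.6,"linear":[-0.1,0,0.03],"twist":0},{"jaw":0.6,"linear":[-0.1,0,0.03],"twist":0},{"jaw":0.6,"linear":[-0.1,0,0.03],"twist":0},{"jaw":0.6,"linear":[-0.1,0,0.03],"twist":0},{"jaw":0.6,"linear":[-0.1,0,0.03],"twist":0},{"jaw":0.6,"linear":[-0.1,0,0.03],"twist":0},{"jaw":0.6,"linear":[-0.1,0,0.03],"twist":0},{"jaw":0.6,"linear":[-0.1,0,0.03],"twist":0},{"jaw":0.6,"linear":[-0.2,0,0],"twist":0},{"jaw":0.6,"linear":[-0.2,0,0],"twist":0}]' >/dev/null; python3 st.py
python3 -m pendant '[{"jaw":0.6,"linear":[-0.4,0,0],"twist":0},{"jaw":0.6,"linear":[-0.8,0,0],"twist":0},{"jaw":0.6,"linear":[-1.5,0,-0.5],"twist":0},{"jaw":0.6,"linear":[-2,0,-2],"twist":0},{"jaw":0.6,"linear":[-3,0,-3.5],"twist":0},{"jaw":0.6,"linear":[-3.5,0,-3.5],"twist":0},{"jaw":0.6,"linear":[-3.5,0,-3.5],"twist":0},{"jaw":0.6,"linear":[-3.5,0,-3],"twist":0},{"jaw":0.6,"linear":[-3.5,0,0],"twist":0},{"jaw":0.6,"linear":[-3,0,0],"twist":0},{"jaw":0.6,"linear":[0,0,0],"twist":0},{"jaw":0.6,"linear":[0,0,0],"twist":0}]' >/dev/null; python3 st.py
python3 - <<'E'
from h import *
O=np.array([.5854,-.043]); D=np.array([-.1576,.9875]); D/=np.linalg.norm(D); N=np.array([-D[1],D[0]]); t=np.tan(np.radians(18))
c=cams.camera("top"); P=pts(c); h=P[...,2]; q=P[...,:2]-O; s=q@D; l=q@N
e=h-s*t-.0294; m=(abs(e)<.009)&(s>.02)&(s<.25)&(abs(l)<.08)
print("top h err mm (plane)",np.median(e[m])*1e3,"n",m.sum()); A=np.c_[s[m],l[m],np.ones(m.sum())]; k=np.linalg.lstsq(A,h[m],rcond=None)[0]; print("slope deg, roll deg",np.degrees(np.arctan(k[:2])))
cn=max(cv2.findContours(m.astype(np.uint8),0,2)[0],key=cv2.contourArea); b=cv2.boxPoints(cv2.minAreaRect(cn))
W=[]
for x in b:
    w=ray(c,x,.08)[0]
    for _ in range(6): w=ray(c,x,((w[:2]-O)@D)*t+.0294)[0]
    W.append(w)
W=np.array(W); S=(W[:,:2]-O)@D; L=(W[:,:2]-O)@N; print(np.c_[S,L].round(4)); print("origin along slope mm",(S.mean()+.0087)/np.cos(np.radians(18))*1e3,"l",L.mean()*1e3)
a=c["color"][150:230,160:310]; b=cams.camera("side")["color"][140:260,200:344]
r=lambda x:cv2.resize(x,(400,int(x.shape[0]*400/x.shape[1])),interpolation=cv2.INTER_CUBIC)
a,b=r(a),r(b); o=np.zeros((max(len(a),len(b)),800,3),np.uint8); o[:len(a),:400]=a; o[:len(b),400:]=b; cv2.imwrite("pics/a7.png",o)
E
```

```text
t 21.97 s,l,z mm 56.8 1.9 54.2 toolx-deck deg -0.01 F s,l,z -0.14 0.08 -0.04 w 0.0522 q6 -0.33
t 22.97 s,l,z mm -175.8 2.7 197.3 toolx-deck deg -0.24 F s,l,z 0.61 0.89 1.22 w 0.0524 q6 -0.67
top h err mm (plane) 1.016985228368659 n 1614
slope deg, roll deg [17.14863595 -0.14993307]
[[ 0.1912 -0.0506]
 [ 0.0744 -0.0535]
 [ 0.0757  0.0484]
 [ 0.192   0.0482]]
origin along slope mm 149.34392403521645 l -1.8736134818855035
```

View pics/a7.png

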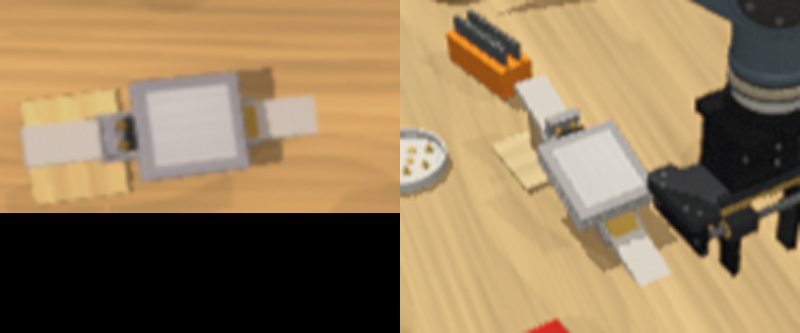

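The tin rests by itself behind the raised catch (brass at (622,225) in the side view). It is flat, about 1° off straight and within about 2 mm of the centreline, with the gripper clear.

```bash
python3 -c "
from rig import robot
print(robot.hand_in())"
```

```text
the job is handed in; nothing more can be done
None
```

I pushed the rivet tin up the runner past the sprung catch and let go; it stays up there by itself, lying flat, about 1° off straight and about 2 mm off centre, and the job is handed in at about 23 s on the robot's clock.

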